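# Shift the tube shaker into third speed

### The job

Put the tube shaker into third speed: with closed fingers, push its upright speed lever to the middle of the left-hand slots, then across the H-shaped gate to the right, then forward (away from the robot) all the way home into the third slot, the one marked with three pips. Only push the lever: do not take it between the fingers, do not force it against the gate, and do not let it go into the fourth slot. Leave everything standing about where it is, and finish with the hand clear of the lever.

Things in the scene. Friction and masses are not known exactly. Their poses are not given: they have to be found in the camera images.
- shaker: white bench tube shaker, fixed, 430 x 300 mm, deck 80 mm above the table, turned up to 20 degrees. Origin on the table below the centre of its lever gate; x axis = forward (away from the robot, towards the platform with two clamped tube racks), y = left, z up. Housing spans x -100 to +330, y -150 to +150 mm; the aluminium platform begins at x +115, top 100 mm above the table; rack tubes reach 170 mm
- gate (a point): centre of the H slot on the upper face (85 mm above the table) of a steel gate plate, 111 x 110 mm; axes as the shaker's. Two 12 mm wide legs along x at y +15 and -15 mm, each from x -25 to +25 mm, joined by a 13 mm wide crossbar at x 0. Pips beyond the slot ends: one = forward left, two = back left, three = forward right, four = back right
- knob (a point): centre of the lever's black grip, an upright capsule 30 mm across and 56 mm tall. The rod (8 mm) tilts about a hidden pivot 25 mm above the table below the gate; this point is 130 mm from the pivot: 130*sin(shift)*cos(cross) mm forward of the gate's centre, 130*sin(cross) mm right of it, 155 mm above the table when upright. At leg ends: 41 mm forward or back, 33 mm left or right
- stick (a point): point on the lever's rod 35 mm below the knob's centre, at a small black collar (18 mm across), just under the grip
- shift (a joint): fore-and-aft tilt of the lever, rad: 0 in the crossbar, +0.332 fully forward at its stop, -0.332 fully back. Friction about 2 N at the knob, no spring, stays where it is left. Sideways the gate's steel tongues bar the rod unless this is within about 0.05 of 0 (their rounded corners guide it in from about 0.09). Starts anywhere between -0.31 and +0.31
- cross (a joint): sideways tilt of the lever, rad: -0.253 at the left-hand stop (slots one and two), 0 in the middle, +0.253 at the right-hand stop (slots three and four). About 2 N at the knob, no spring, stays where left. The lever starts in the left-hand leg
- vial: small amber vial with black cap, 24 mm across, 36 mm tall, standing on the shaker's deck left of the gate; origin under its centre. Leave alone
- dish: clear round dish, 62 mm across, 14 mm tall, on the shaker's deck right of the gate; origin under its centre. Leave alone
- cup: white specimen cup with red lid, 63 mm across, 67 mm tall, on the table left of the shaker; origin under its centre. Leave alone
- bottle: amber bottle with black cap, 60 mm across, 135 mm tall, on the table right of the shaker; origin under its centre. Leave alone
- jar: squat glass jar with white cap, 52 mm across, 49 mm tall, on the table left of the shaker; origin under its centre. Leave alone
- pipette: hand pipette lying on the shaker's deck between the gate and the front edge, 235 mm long across the deck, 26 mm wide, top 102 mm above the table; origin under its middle. Leave alone

How it is judged:
On the way, in this order (a step that is already met when the one before it is completed fails the run):
1. the lever stands at the right-hand end of the crossbar (value of joint cross above 0.17 rad and value of joint shift between -0.15 and 0.15 rad).
2. the lever is home in the third slot (forward right) (value of joint shift above 0.27 rad and value of joint cross above 0.19 rad), for 0.2 s.
At the end, for the whole second after the job is handed in: the lever rests in the third slot: fore-and-aft tilt above 0.27 rad (stop 0.332), sideways tilt above 0.19 rad (stop 0.253), not moving, and the robot clear of it (all of step 2 and velocity of joint shift between -0.05 and 0.05 rad/s); the robot touches nothing.
It fails at once if the lever was taken between the fingers (grasp point within 15 mm of the stick's axis at the grip or the rod) ((horizontal distance between the grasp point and knob below 0.015 m and z of the grasp point in the frame of knob between -0.03 and 0.03 m) or (horizontal distance between the grasp point and stick below 0.015 m and z of the grasp point in the frame of stick between -0.03 and 0.02 m)).
It fails at once if the lever was forced (more than 40 N on it) (contact force between the fingers and shaker above 40 N).
It fails at once if the lever went into the fourth slot (value of joint shift below -0.17 rad and value of joint cross above 0.12 rad).
It fails at once if a bystander was shifted by more than 30 mm or knocked over (distance of any of vial, dish, cup, bottle, jar, pipette from where it was at the start of the episode above 0.03 m or angle between any of vial, dish, cup, bottle, jar, pipette's own z axis and vertical above 0.4 rad).
It also fails if it takes over 54 s, if anything falls off the work surface, if the arm or the gripper's body presses on something with over 40 N, if the wrist force passes 120 N, or if a joint passes its speed limit or range.

### The arm

A 6-joint arm with a two-finger parallel gripper is mounted at the origin on the work surface. World frame = base frame: x ahead of the robot, y to its left, z up, the work surface at z = 0. Lengths are in m, angles in rad, forces in N, time in s.
With the tool pointing down it reaches from about 0.275 to 0.825 m from the base axis. Payload 4.9 kg.
Tool frame: the origin (TCP) lies at the very end of the fingers, on their centre line; the grasp point (between the pads) lies 19 mm behind it (env.grip_point_offset is the distance from the TCP to the grasp point, in m); x points along the fingers, y is the direction in which the jaws open and shut, and the axes are right-handed (so a half turn about x gives the same grasp; the last joint's range is limited). The gripper opens to 85 mm and grips with 20 to 120 N. Pads are 22 mm wide; open, the fingers measure 114 mm over their backs; the gripper's body (76 mm by 85 mm) begins 54 mm behind the grasp point. The pads swing forward as they close: fully open they stand 13 mm farther back than shut.
Start: joints at [1.13, 0.326, -0.193, 1.052, 0, 1.437], TCP at [0.166, 0.524, 0.231] pointing down, gripper open.
Joint ranges: [-2.65, 2.65], [-0.97, 1.79], [-1.3, 1.35], [-1.93, 2.1], [-1.47, 1.37], [-3.14, 3.14]. Speed limits (rad/s): [2.57, 2.57, 3.14, 3.14, 3.14, 3.14].

### API

Orientations are given as a 3x3 rotation matrix whose columns are the frame's x, y, z axes.
In Python, from cell import env, optics, job gives the robot as it stands. The module is installed in compiled form; this text tells all that it offers.
- The arm moves only by the tool arm_command, never from a script. Its arguments are lists of equal length, an entry for each row: "dr": the turn, a rotation vector about the tool's x, y, z in degrees, a list of three; "xyz": the shift along the tool's x, y, z in cm, a list of three; "fingers": the finger opening in cm, from 0 to 8.54. In form: {"dr": [[wx, wy, wz], ...], "xyz": [[dx, dy, dz], ...], "fingers": [fingers, ...]}. A call has exactly 10 rows; each row is the pose to reach, as a shift and turn from the pose commanded when the call began, along the tool's axes at that moment; what a row does not reach only later rows make up. A row lasts 1/10 s, in which the tool goes at most 50 mm and 8.59 degrees, less where a joint would pass 70% of its speed; a pose out of reach is approached as far as the arm can. A call with a gripper value outside its range is refused whole. The fingers move at their own pace and stop on an object; "grip_force" is the grip in N (left out, the last holds). Time passes only in rows, so rows that repeat a pose let the fingers close, or fill a call up. It gives the time, the measured TCP pose, the force and the opening at its end, in the units of the state.
- env.sense(): the state, without advancing time (a new reading comes with each control period).
- optics.read_camera(name): name is "scene" or "side" or "wrist"; returns a dict with "pixels" (480x640x3 uint8, red, green, blue), "range_z" (480x640 float32, m along the optical axis (not along the pixel's ray), 0 where there is no reading), "vertical_fov" (degrees; the focal length in pixels is half the picture's height over the tangent of half this angle, whatever the lens; pixels are square), "cx", "cy" (the principal point, pixels), "dist_coeffs" ([k1, k2, p1, p2, k3] as OpenCV has them; the pictures are not rectified), "world_to_cam" (4x4, takes a point from world to camera coordinates); the wrist camera has in their place "mount" (4x4, takes a point from camera to tool coordinates, whose origin is the TCP and whose axes are the tool frame's). Camera axes: x right, y up, looking along -z (the intrinsics and any distortion apply to the point x, -y, -z); pixel columns grow to the right and rows downward; lengths in m; the calibration is good to about 2 mm. A picture is of the moment at which its call begins: read the wrist's pose just before it.
- job.sign_off(): hands the job in, once; it reports no verdict.
Trained networks look in a picture, given as the dict that the camera call returned (one of the last four; its "shot" number tells which), for a name from the list of things; names that differ only in an ending like _2 or _b are one class to them, and where a whole thing is asked for, a point or a joint stands for the part that bears it (a point fixed in the world has none). Each returns a list of dicts, best first, with "confidence" (0 to 1); they miss things now and then, are a little off and sometimes report something else, mostly with a low value. They report only what shows in the picture. A call takes as long as a camera call.
- optics.look_for(name, picture): "bbox" ([left, top, right, bottom] as shares, 0 to 1, of the picture: columns of its width, rows of its height, round what is visible of it).
- optics.trace(name, picture): "pixels" (480x640 bool, what is visible of it) and "bbox" ([left, top, right, bottom] as shares, 0 to 1, of the picture: columns of its width, rows of its height, round what is visible of it).
- optics.landmark_of(name, picture): "centre" ([row, column] as shares, 0 to 1, of the picture: columns of its width, rows of its height: a listed point, or the origin of a listed thing).
The state is a dict: "clock": time; "joint_pos": joint angles; "joint_velocities": joint speeds; "tau": joint torques, N m; "tcp_pos": TCP position; "ee_rot": TCP orientation; "contact_force": force on the tool from outside, world axes, zero at the start; "torque": the same for the moment, N m; "finger_gap": finger opening in m.
Only numpy, scipy, OpenCV 4.12 (cv2) and the standard library are available. Lean on these libraries where they do the work, as an engineer would, in place of code of your own. Each camera call takes 0.05 s, during which the arm holds its last target. There are 200 camera calls.

## Working session

There is one attempt and no reset: what is moved stays moved. The work goes in short steps, Python scripts to look and compute and a tool call to move; the robot and the scene stay as the last step left them, time stands still between calls to the robot, and variables do not carry over. Pictures are saved under pics/ and viewed, about 8 in all and at most 12, crops included, and the job is handed in when it is done.

Besides the shell and the picture viewer there is one more tool, called after ">>>" as a command line: name --argument value ..., lists and objects as JSON in quotes. arm_command: Moves the arm, as the interface text tells. Its arguments: {"type":"object","properties":{"dr":{"type":"array","items":{"type":"array","items":{"type":"number"}}},"xyz":{"type":"array","items":{"type":"array","items":{"type":"number"}}},"fingers":{"type":"array","items":{"type":"number"}},"grip_force":{"type":"number"}},"required":["dr","xyz","fingers"]}

```bash
mkdir -p pics; cat > h.py <<'E'
import numpy as np, cv2
from cell import env, optics, job
def K(p):
    f=240/np.tan(np.radians(p["vertical_fov"])/2)
    return np.array([[f,0,p["cx"]],[0,f,p["cy"]],[0,0,1.]]), np.array(p["dist_coeffs"],float)
def c2w(p,s=None):
    if "world_to_cam" in p: return np.linalg.inv(np.array(p["world_to_cam"]))
    T=np.eye(4);T[:3,:3]=s["ee_rot"];T[:3,3]=s["tcp_pos"]; return T@np.array(p["mount"])
def ray(p,u,v,s=None):
    k,d=K(p); x,y=cv2.undistortPoints(np.array([[[u,v]]],float),k,d)[0,0]
    T=c2w(p,s); return T[:3,3], T[:3,:3]@np.array([x,-y,-1.])
def atz(p,u,v,z,s=None):
    o,r=ray(p,u,v,s); return o+r*(z-o[2])/r[2]
def dep(p,u,v,s=None):
    o,r=ray(p,u,v,s); return o+r*p["range_z"][int(v),int(u)]
def proj(p,X,s=None):
    k,d=K(p); T=np.linalg.inv(c2w(p,s)); X=np.atleast_2d(X)@T[:3,:3].T+T[:3,3]
    return cv2.projectPoints(X*[1,-1,-1],np.zeros(3),np.zeros(3),k,d)[0][:,0]
def save(p,n): cv2.imwrite(f"pics/{n}.png",p["pixels"][:,:,::-1])
E
python3 - <<'E'
from h import *
np.set_printoptions(precision=4,suppress=True)
s=env.sense(); print(s["clock"],s["tcp_pos"],s["ee_rot"],s["contact_force"])
for c in ("scene","side"):
    p=optics.read_camera(c); save(p,c+"0"); print(c,c2w(p)[:3,3])
    for n,z in (("gate",.085),("knob",.155),("stick",.12),("shaker",0),("vial",.08),("dish",.08),("pipette",.08),("cup",0),("bottle",0),("jar",0)):
        for r in optics.landmark_of(n,p)[:2]:
            v,u=r["centre"][0]*480,r["centre"][1]*640
            print(n,round(r["confidence"],2),int(u),int(v),atz(p,u,v,z),dep(p,min(u,639),min(v,479)))
E
```

```text
0.0 [0.1658 0.5238 0.2305] [[-0.0008  0.302   0.9533]
 [-0.0016  0.9533 -0.302 ]
 [-1.     -0.0018 -0.0003]] [-0.1106  0.1861 -0.2871]
scene [ 1.1378 -0.3201  0.7303]
gate 0.93 360 263 [0.6237 0.0702 0.085 ] [0.6178 0.0746 0.0776]
knob 0.58 375 228 [0.6173 0.1049 0.155 ] [0.6277 0.0964 0.1666]
knob 0.44 427 258 [0.7322 0.1366 0.155 ] [0.678  0.1976 0.0782]
stick 0.9 367 246 [0.62   0.0882 0.12  ] [0.6218 0.0868 0.1221]
vial 0.67 414 252 [0.6507 0.1869 0.08  ] [0.6586 0.1787 0.0906]
dish 0.75 323 304 [ 0.6713 -0.0444  0.08  ] [ 0.6827 -0.0511  0.0959]
dish 0.37 366 244 [0.5794 0.115  0.08  ] [0.619  0.0841 0.1261]
pipette 0.66 416 252 [0.6519 0.1894 0.08  ] [0.6582 0.1827 0.0884]
pipette 0.64 336 240 [0.5373 0.0693 0.08  ] [0.5509 0.0605 0.0947]
cup 0.9 408 230 [0.5251 0.2844 0.    ] [0.5465 0.2634 0.0255]
bottle 0.68 266 336 [ 0.6253 -0.1448  0.    ] [ 0.6478 -0.1525  0.032 ]
jar 0.58 425 260 [ 0.6236  0.2534 -0.    ] [0.6801 0.1904 0.0803]
side [0.3576 0.4851 0.6942]
gate 0.92 268 266 [0.621  0.0642 0.085 ] [0.5994 0.0987 0.1349]
knob 0.64 256 256 [0.6144 0.1039 0.155 ] [0.6077 0.1138 0.1691]
knob 0.21 276 302 [0.5545 0.1622 0.155 ] [0.58   0.1205 0.0853]
stick 0.95 263 269 [0.6106 0.0971 0.12  ] [0.6046 0.1063 0.1337]
shaker 0.68 273 298 [0.6194 0.0634 0.    ] [0.588  0.1139 0.0832]
shaker 0.59 318 283 [0.562  0.0062 0.    ] [0.5323 0.0758 0.1009]
vial 0.71 215 324 [0.6454 0.186  0.08  ] [0.6399 0.1917 0.0918]
dish 0.8 266 213 [ 0.6805 -0.0431  0.08  ] [ 0.6737 -0.032   0.0929]
pipette 0.67 315 283 [0.5421 0.0627 0.08  ] [0.5359 0.0768 0.1005]
cup 0.62 264 440 [0.5253 0.2826 0.    ] [0.5092 0.302  0.0664]
bottle 0.57 319 215 [ 0.624  -0.1474  0.    ] [ 0.5941 -0.0765  0.0779]
jar 0.61 216 399 [0.6172 0.2562 0.    ] [0.599  0.2723 0.0488]
```

```bash
python3 - <<'E'
from h import *
np.set_printoptions(precision=4,suppress=True)
for c in ("scene","side"):
    p=optics.read_camera(c)
    v,u=np.mgrid[0:480,0:640]; k,d=K(p)
    xy=cv2.undistortPoints(np.stack([u,v],-1).reshape(-1,1,2).astype(float),k,d)[:,0]
    T=c2w(p); z=p["range_z"].reshape(-1)
    W=(np.c_[xy[:,0],-xy[:,1],-np.ones(len(z))]*z[:,None])@T[:3,:3].T+T[:3,3]
    ok=(z>0)&(np.abs(W[:,:2]-[.622,.067]).max(1)<.45)
    for lo,hi in ((.076,.083),(.0835,.088),(.097,.103)):
        m=(ok&(W[:,2]>lo)&(W[:,2]<hi)).reshape(480,640).astype(np.uint8)
        n,l,st,_=cv2.connectedComponentsWithStats(m); i=1+st[1:,4].argmax()
        r=cv2.minAreaRect(W[(l==i).ravel()][:,:2].astype(np.float32)*1000); print(c,lo,st[i,4],r)
    if c=="scene": im=p["pixels"][130:430,150:550]
    else: im=p["pixels"][100:400,100:500]
    cv2.imwrite(f"pics/{c}c.png",cv2.resize(im[:,:,::-1],(800,600),interpolation=2))
E
```

```text
scene 0.076 9698 ((736.5624389648438, 72.25589752197266), (427.87841796875, 301.696533203125), 2.0023744106292725)
scene 0.0835 1250 ((620.4495239257812, 67.47750854492188), (111.98155975341797, 111.27142333984375), 2.399449348449707)
scene 0.097 5046 ((834.756591796875, 76.45223999023438), (201.20663452148438, 282.8662414550781), 2.3142192363739014)
side 0.076 16072 ((733.5277099609375, 73.61094665527344), (428.99127197265625, 299.9049072265625), 2.3398542404174805)
side 0.0835 2728 ((619.7301635742188, 68.1399154663086), (112.3884506225586, 110.53964233398438), 2.345904588699341)
side 0.097 4353 ((832.8958740234375, 76.68144989013672), (201.0489501953125, 282.148681640625), 2.170527458190918)
```

View pics/scenec.png

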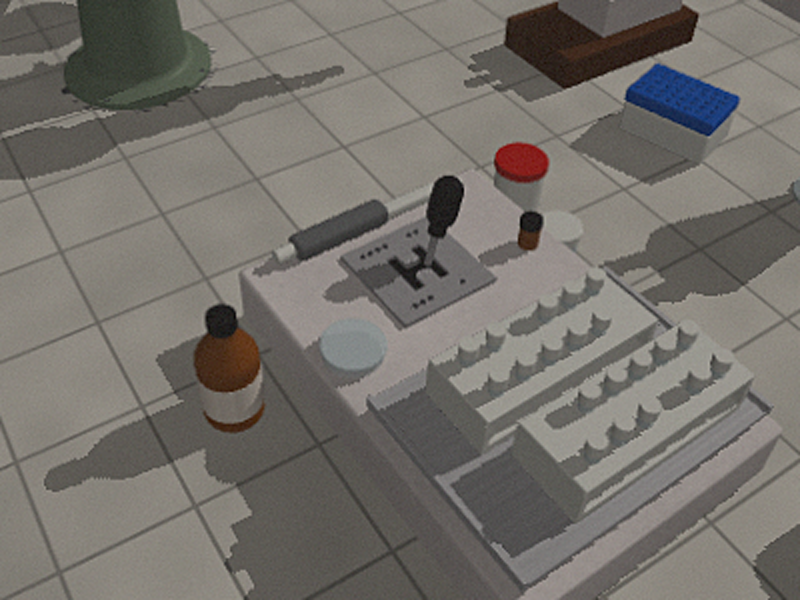

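View pics/sidec.png

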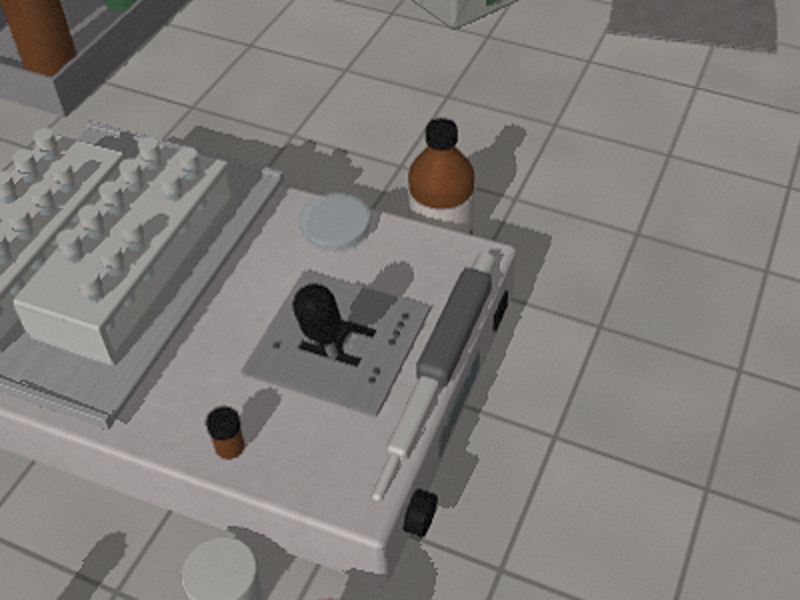

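The shaker stands at about (0.620, 0.068) m, yaw about 2.35°. The gate plate, housing and platform all fit the given sizes. In the pictures the lever leans left and sits roughly mid-leg (rod foot at about (428,265) in the scene crop). The hand can now go over to the lever's left with the fingers closed.

>>> arm_command --dr '[[-20, 0, 0], [-20, 0, 0], [-20, 0, 0], [-20, 0, 0], [-20, 0, 0], [-20, 0, 0], [-20, 0, 0], [-20, 0, 0], [-20, 0, 0], [-20, 0, 0]]' --xyz '[[-2, -19, 53], [-2, -19, 53], [-2, -19, 53], [-2, -19, 53], [-2, -19, 53], [-2, -19, 53], [-2, -19, 53], [-2, -19, 53], [-2, -19, 53], [-2, -19, 53]]' --fingers '[0, 0, 0, 0, 0, 0, 0, 0, 0, 0]'

```text
clock: 2.2
tcp_pos: [0.5576, 0.2258, 0.2489]
ee_rot: [[0.0, -0.042, 0.999], [0.0, 0.999, 0.042], [-1.0, 0.0, 0.0]]
contact_force: [0.8, -0.4, 0.7]
finger_gap: -0.0003
```

```bash
cat > lever.py <<'E'
from h import *
from scipy.optimize import least_squares
G=np.array([.620,.068]); YAW=np.radians(2.35)
ex=np.array([np.cos(YAW),np.sin(YAW)]); ey=np.array([-ex[1],ex[0]])
def w(x,y,z): return np.r_[G+ex*x+ey*y,z]
def pt(s,c,L): return w(L*np.sin(s)*np.cos(c),-L*np.sin(c),.025+L*np.cos(s)*np.cos(c))
def measure(cams=("scene","side")):
    obs=[]
    for c in cams:
        st=env.sense(); p=optics.read_camera(c)
        for n,L in (("knob",.130),("stick",.095)):
            for r in optics.landmark_of(n,p)[:1]:
                if r["confidence"]>.4: obs.append((p,st,L,np.array(r["centre"])[::-1]*[640,480],c+n+"%.2f"%r["confidence"]))
        t=optics.trace("knob",p)
        if t and t[0]["confidence"]>.4:
            v,u=np.nonzero(t[0]["pixels"]); b=np.array(t[0]["bbox"])*[640,480,640,480]
            print(c,"mask",t[0]["confidence"],len(u),u.mean(),v.mean(),b)
    f=lambda q:np.concatenate([proj(p,pt(*q,L),st)[0]-o for p,st,L,o,_ in obs])
    r=least_squares(f,[0,-.2],loss="soft_l1",f_scale=2)
    print("shift,cross",r.x); 
    for (p,st,L,o,n),e in zip(obs,f(r.x).reshape(-1,2)): print(n,o,e)
    return r.x
E
python3 - <<'E'
from lever import *
np.set_printoptions(precision=3,suppress=True)
measure()
p=optics.read_camera("scene"); save(p,"scene1")
cv2.imwrite("pics/s1.png",cv2.resize(p["pixels"][150:350,250:510,::-1],(780,600),interpolation=2))
save(optics.read_camera("wrist"),"wrist1")
print(env.sense()["tcp_pos"])
E
```

```text
scene mask 0.87 462 370.82683982683983 234.96103896103895 [363.008 216.912 382.784 265.392]
side mask 0.64 349 262.79656160458455 262.378223495702 [252.48  243.216 270.08  277.2  ]
shift,cross [-0.04  -0.241]
sceneknob0.68 [369.6   230.304] [1.849 0.075]
scenestick0.61 [365.12  248.496] [ 2.258 -3.049]
sideknob0.67 [256.128 256.992] [ 2.624 -0.714]
sidestick0.67 [263.104 267.696] [-0.7   -0.907]
[0.555 0.228 0.249]
```

View pics/s1.png

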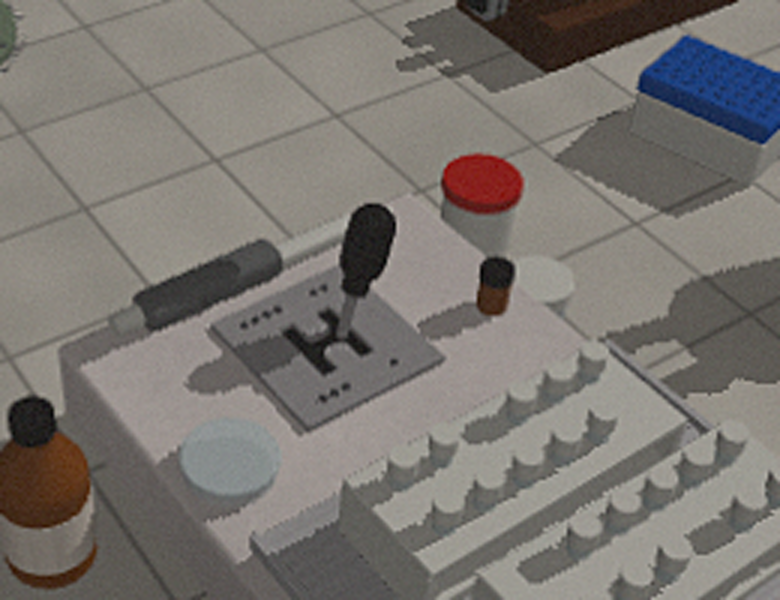

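View pics/wrist1.png

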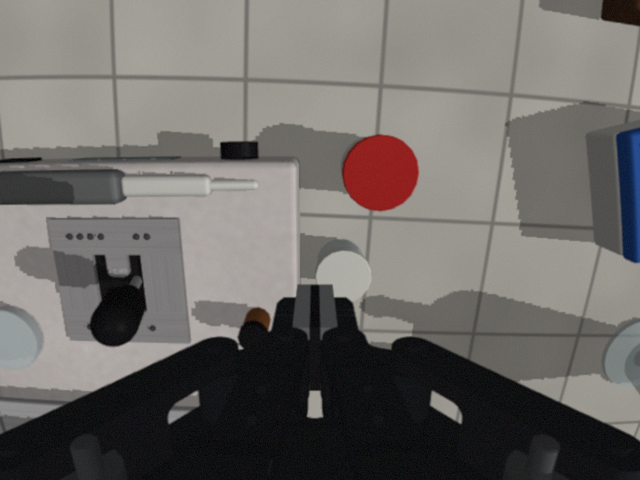

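```bash
python3 - <<'E'
from lever import *
np.set_printoptions(precision=3,suppress=True)
st=env.sense(); p=optics.read_camera("wrist")
for n,L in (("knob",.130),("stick",.095),("gate",.06)):
    for r in optics.landmark_of(n,p)[:1]:
        o=np.array(r["centre"])[::-1]*[640,480]; print(n,r["confidence"],o)
        if n!="gate":
            for s in (-.12,-.08,-.04,0,.04): print(s,proj(p,pt(s,-.25,L),st)[0]-o)
        else: print(atz(p,*o,.085,st))
im=cv2.resize(p["pixels"][190:370,20:220,::-1],None,fx=4,fy=4,interpolation=2).copy() if 0 else cv2.resize(p["pixels"][200:350,30:230,::-1],(800,600),interpolation=2)
P=lambda X:tuple(int(a) for a in (proj(p,X,st)[0]-[30,200])*4+2)
for X in [w(a,b,.085) for a in (-.025,0,.025) for b in (.015,-.015)]: cv2.circle(im,P(X),4,(0,255,0),1)
for a,b in ((-.0555,.055),(-.0555,-.055),(.0555,.055),(.0555,-.055)): cv2.circle(im,P(w(a,b,.085)),4,(0,0,255),1)
for s,c in ((-.08,(255,0,0)),(-.04,(0,255,255)),(0,(255,0,255))): cv2.line(im,P(pt(s,-.25,.06)),P(pt(s,-.25,.13)),c,1)
cv2.imwrite("pics/w2.png",im)
E
```

```text
knob 0.68 [256.768 313.488]
-0.12 [-136.035  -13.741]
-0.08 [-135.36    -6.588]
-0.04 [-134.542    0.399]
0 [-133.587    7.196]
0.04 [-132.501   13.78 ]
stick 0.6 [131.712 298.8  ]
-0.12 [ -0.96  -12.569]
-0.08 [-0.558 -7.88 ]
-0.04 [-0.069 -3.276]
0 [0.506 1.229]
0.04 [1.163 5.622]
gate 0.73 [119.872 284.784]
[0.621 0.066 0.085]
```

View pics/w2.png

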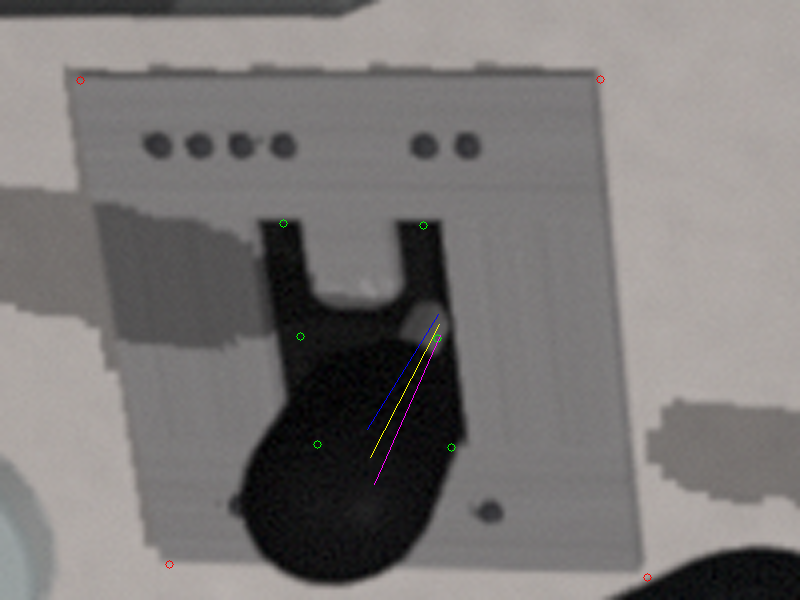

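The wrist view puts the lever's foot at crop (428,322). The crossbar centre, corrected for the small overlay offset, is at about (429,330), so shift is about -0.03, already within the gate's guide-in range. The left-to-right push can start from the lever's left side.

>>> arm_command --dr '[[0, 0, 0], [0, 0, 0], [0, 0, 0], [0, 0, 0], [0, 0, 0], [0, 0, 0], [0, 0, 0], [0, 0, 0], [0, 0, 0], [0, 0, 0]]' --xyz '[[0, -3, 3], [0, -6.5, 5.7], [0, -6.5, 5.7], [2, -6.5, 5.7], [4, -6.5, 5.7], [6, -6.5, 5.7], [8, -6.5, 5.7], [10.4, -6.5, 5.7], [10.4, -6.5, 5.7], [10.4, -6.5, 5.7]]' --fingers '[0, 0, 0, 0, 0, 0, 0, 0, 0, 0]'

```text
clock: 3.9
tcp_pos: [0.6153, 0.1651, 0.1448]
ee_rot: [[-0.001, -0.043, 0.999], [-0.0, 0.999, 0.043], [-1.0, -0.0, -0.001]]
contact_force: [0.6, 0.8, 1.6]
finger_gap: -0.0001
```

```bash
python3 - <<'E'
from lever import *
np.set_printoptions(precision=3,suppress=True)
st=env.sense(); print(st["clock"],st["tcp_pos"],st["contact_force"])
p=optics.read_camera("scene")
cv2.imwrite("pics/s3.png",cv2.resize(p["pixels"][130:310,270:510,::-1],(800,600),interpolation=2))
E
```

```text
3.9 [0.615 0.165 0.145] [0.562 0.78  1.617]
```

View pics/s3.png

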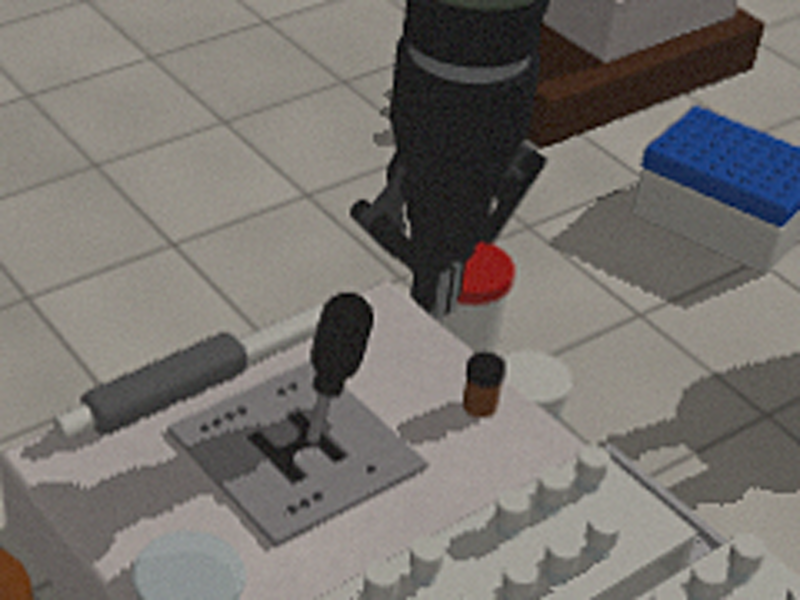

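The linkage elbows stick out along the jaw axis, at crop (360,210). I'll turn the hand 90° so that a flat finger side does the sideways push.

>>> arm_command --dr '[[-8, 0, 0], [-16, 0, 0], [-24, 0, 0], [-32, 0, 0], [-40, 0, 0], [-48, 0, 0], [-56, 0, 0], [-64, 0, 0], [-72, 0, 0], [-80, 0, 0]]' --xyz '[[0, 1, 0], [0, 2, 0], [0, 2, 0], [0, 2, 0], [0, 2, 0], [0, 2, 0], [0, 2, 0], [0, 2, 0], [0, 2, 0], [0, 2, 0]]' --fingers '[0, 0, 0, 0, 0, 0, 0, 0, 0, 0]'

```text
clock: 4.95
tcp_pos: [0.616, 0.1851, 0.1468]
ee_rot: [[0.003, -0.992, 0.126], [0.001, 0.126, 0.992], [-1.0, -0.003, 0.001]]
contact_force: [-1.0, 0.3, 0.7]
finger_gap: -0.0003
```

>>> arm_command --dr '[[-5, 0, 0], [-10, 0, 0], [-10, 0, 0], [-10, 0, 0], [-10, 0, 0], [-10, 0, 0], [-10, 0, 0], [-10, 0, 0], [-10, 0, 0], [-10, 0, 0]]' --xyz '[[0, 0, 0], [0, 0, 0], [0, 0, 0], [0, 0, 0], [0, 0, 0], [0, 0, 0], [0, 0, 0], [0, 0, 0], [0, 0, 0], [0, 0, 0]]' --fingers '[0, 0, 0, 0, 0, 0, 0, 0, 0, 0]'

```text
clock: 5.95
tcp_pos: [0.6149, 0.1848, 0.1446]
ee_rot: [[-0.0, -0.999, -0.042], [-0.0, -0.042, 0.999], [-1.0, 0.0, -0.0]]
contact_force: [0.4, -0.4, 0.7]
finger_gap: 0.0001
```

>>> arm_command --dr '[[0, 0, 0], [0, 0, 0], [0, 0, 0], [0, 0, 0], [0, 0, 0], [0, 0, 0], [0, 0, 0], [0, 0, 0], [0, 0, 0], [0, 0, 0]]' --xyz '[[0, 0, -1], [0, 0, -2], [0, 0, -3], [0, 0, -4], [0, 0, -5], [0, 0, -5.5], [0, 0, -6], [0, 0, -6.5], [0, 0, -7], [0, 0, -7]]' --fingers '[0, 0, 0, 0, 0, 0, 0, 0, 0, 0]'

```text
clock: 6.95
tcp_pos: [0.618, 0.1145, 0.1449]
ee_rot: [[0.0, -0.999, -0.042], [0.0, -0.042, 0.999], [-1.0, -0.0, 0.0]]
contact_force: [-0.4, 1.4, 1.7]
finger_gap: -0.0001
```

```bash
python3 - <<'E'
from lever import *
np.set_printoptions(precision=3,suppress=True)
measure()
st=env.sense(); p=optics.read_camera("scene")
cv2.imwrite("pics/s4.png",cv2.resize(p["pixels"][150:300,280:480,::-1],(800,600),interpolation=2))
E
```

```text
scene mask 0.93 439 366.628701594533 236.14350797266516 [358.528 216.576 378.688 263.712]
side mask 0.56 190 265.88421052631577 260.37368421052633 [260.096 234.384 273.792 273.888]
shift,cross [-0.023 -0.143]
sceneknob0.73 [366.592 231.984] [0.38  0.423]
scenestick0.74 [365.376 249.696] [-1.224 -2.699]
sideknob0.64 [262.208 247.296] [-1.2    1.109]
sidestick0.54 [263.104 263.808] [ 0.86  -2.613]
```

View pics/s4.png

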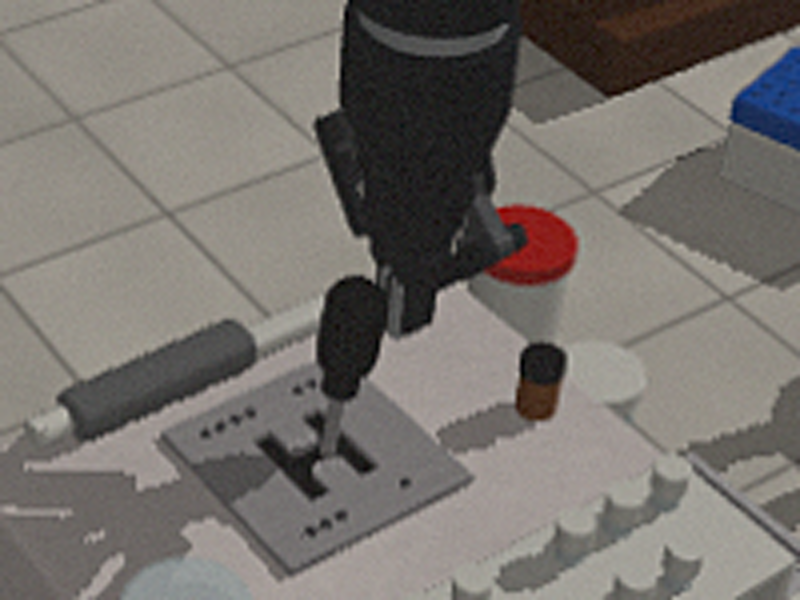

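The lever has moved into the crossbar: cross is about -0.14 at 2 N. I'll push on.

>>> arm_command --dr '[[0, 0, 0], [0, 0, 0], [0, 0, 0], [0, 0, 0], [0, 0, 0], [0, 0, 0], [0, 0, 0], [0, 0, 0], [0, 0, 0], [0, 0, 0]]' --xyz '[[0, 0, -0.5], [0, 0, -1], [0, 0, -1.5], [0, 0, -2], [0, 0, -2.5], [0, 0, -3], [0, 0, -3.5], [0, 0, -4], [0, 0, -4.5], [0, 0, -4.8]]' --fingers '[0, 0, 0, 0, 0, 0, 0, 0, 0, 0]'

```text
clock: 8.4
tcp_pos: [0.6199, 0.0663, 0.1445]
ee_rot: [[-0.0, -0.999, -0.042], [-0.0, -0.042, 0.999], [-1.0, 0.0, -0.0]]
contact_force: [-0.4, 2.3, 1.1]
finger_gap: -0.0
```

```bash
python3 - <<'E'
from lever import *
np.set_printoptions(precision=3,suppress=True)
measure()
E
```

```text
scene mask 0.75 436 347.8211009174312 244.7981651376147 [339.2   231.312 357.824 269.904]
side mask 0.69 286 275.8181818181818 244.53146853146853 [268.672 210.192 285.312 267.408]
shift,cross [-0.03   0.215]
sceneknob0.97 [349.376 243.6  ] [-2.519 -1.665]
scenestick0.95 [348.416 254.592] [ 1.415 -0.62 ]
sideknob0.66 [275.072 228.288] [-0.248 -1.018]
sidestick0.87 [274.624 246.096] [-0.929 -0.286]
```

>>> arm_command --dr '[[0, 0, 0], [0, 0, 0], [0, 0, 0], [0, 0, 0], [0, 0, 0], [0, 0, 0], [0, 0, 0], [0, 0, 0], [0, 0, 0], [0, 0, 0]]' --xyz '[[0, 0, -0.1], [0, 0, -0.2], [0, 0, -0.2], [0, 0, 1], [0, 0, 2.5], [0, 0, 4], [-2, 0, 4], [-5, 0, 4], [-8, 0, 4], [-8, 0, 4]]' --fingers '[0, 0, 0, 0, 0, 0, 0, 0, 0, 0]'

```text
clock: 9.8
tcp_pos: [0.6207, 0.1085, 0.2296]
ee_rot: [[0.008, -0.999, -0.044], [0.0, -0.044, 0.999], [-1.0, -0.008, -0.0]]
contact_force: [0.1, -0.2, 0.6]
finger_gap: 0.0001
```

```bash
python3 - <<'E'
from lever import *
np.set_printoptions(precision=3,suppress=True)
measure(); print(env.sense()["tcp_pos"])
E
```

```text
scene mask 0.83 430 347.5348837209302 245.56744186046512 [338.624 229.488 355.392 271.104]
side mask 0.97 746 274.98659517426273 232.3485254691689 [265.472 213.12  286.592 265.824]
shift,cross [0.011 0.244]
sceneknob0.68 [417.28  252.816] [-70.426  -8.191]
sideknob0.59 [273.216 224.304] [-0.569  0.732]
sidestick0.61 [276.48  248.208] [-4.331 -4.063]
[0.618 0.107 0.224]
```

>>> arm_command --dr '[[8, 0, 0], [16, 0, 0], [24, 0, 0], [32, 0, 0], [40, 0, 0], [48, 0, 0], [56, 0, 0], [64, 0, 0], [72, 0, 0], [80, 0, 0]]' --xyz '[[0, 2, 0], [0, 4, 0], [0, 5.8, 0], [0, 5.8, -2], [0, 5.8, -4], [0, 5.8, -6.8], [0, 5.8, -6.8], [0, 5.8, -6.8], [0, 5.8, -6.8], [0, 5.8, -6.8]]' --fingers '[0, 0, 0, 0, 0, 0, 0, 0, 0, 0]'

```text
clock: 11.2
tcp_pos: [0.5629, 0.0362, 0.2241]
ee_rot: [[-0.001, -0.209, 0.978], [0.0, 0.978, 0.209], [-1.0, 0.0, -0.001]]
contact_force: [0.1, -0.8, 0.1]
finger_gap: -0.0
```

>>> arm_command --dr '[[5, 0, 0], [10, 0, 0], [10, 0, 0], [10, 0, 0], [10, 0, 0], [10, 0, 0], [10, 0, 0], [10, 0, 0], [10, 0, 0], [10, 0, 0]]' --xyz '[[0, 0, 0], [0, 0, 0], [2, 0, 0], [4, 0, 0], [6, 0, 0], [7.5, 0, 0], [8.4, 0, 0], [8.4, 0, 0], [8.4, 0, 0], [8.4, 0, 0]]' --fingers '[0, 0, 0, 0, 0, 0, 0, 0, 0, 0]'

```text
clock: 12.2
tcp_pos: [0.5639, 0.0364, 0.1416]
ee_rot: [[0.002, -0.042, 0.999], [-0.0, 0.999, 0.042], [-1.0, -0.0, 0.002]]
contact_force: [-0.2, 0.5, 0.6]
finger_gap: -0.0007
```

```bash
python3 - <<'E'
from lever import *
np.set_printoptions(precision=3,suppress=True)
measure(); print(env.sense()["tcp_pos"])
p=optics.read_camera("scene")
cv2.imwrite("pics/s5.png",cv2.resize(p["pixels"][150:300,260:460,::-1],(800,600),interpolation=2))
E
```

```text
scene mask 0.69 402 347.2313432835821 245.48009950248758 [337.472 227.28  355.584 270.72 ]
side mask 0.65 683 274.69399707174233 233.10541727672035 [264.512 209.52  287.68  265.392]
shift,cross [-0.056  0.19 ]
sceneknob0.65 [347.968 239.52 ] [-0.741  0.589]
scenestick0.62 [349.504 250.704] [0.583 1.942]
sideknob0.62 [276.416 225.984] [-0.459  3.078]
sidestick0.62 [273.728 247.296] [ 0.768 -0.158]
[0.563 0.036 0.141]
```

View pics/s5.png

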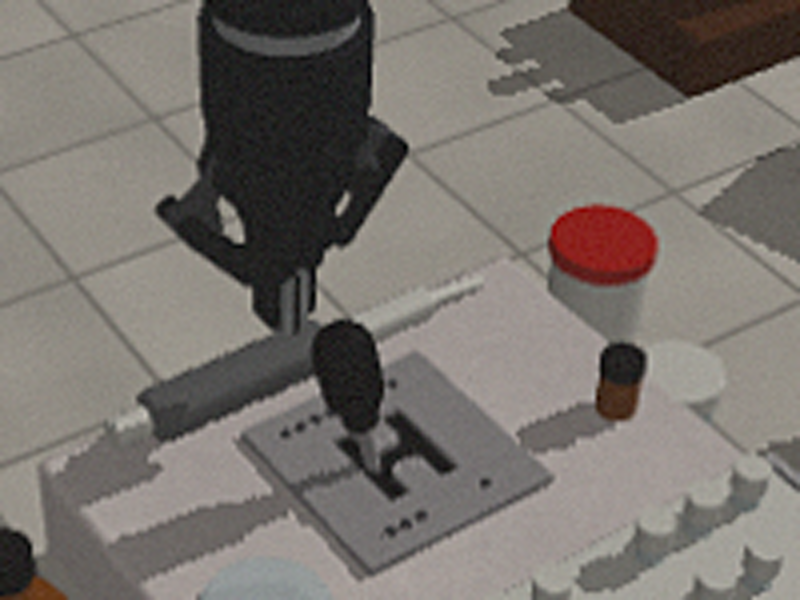

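The rod foot, at crop (372,455), stands mid-way in the right-hand leg, and the finger is behind the knob. Next is the forward push.

>>> arm_command --dr '[[0, 0, 0], [0, 0, 0], [0, 0, 0], [0, 0, 0], [0, 0, 0], [0, 0, 0], [0, 0, 0], [0, 0, 0], [0, 0, 0], [0, 0, 0]]' --xyz '[[0, 0, 1], [0, 0, 2], [0, 0, 2.5], [0, 0, 3], [0, 0, 3.5], [0, 0, 4], [0, 0, 4.4], [0, 0, 4.8], [0, 0, 5.2], [0, 0, 5.2]]' --fingers '[0, 0, 0, 0, 0, 0, 0, 0, 0, 0]'

```text
clock: 13.65
tcp_pos: [0.6157, 0.0385, 0.1406]
ee_rot: [[0.001, -0.042, 0.999], [-0.0, 0.999, 0.042], [-1.0, -0.0, 0.001]]
contact_force: [-0.6, -0.6, 0.3]
finger_gap: -0.0001
```

```bash
python3 - <<'E'
from lever import *
np.set_printoptions(precision=3,suppress=True)
measure(); print(env.sense()["tcp_pos"],env.sense()["contact_force"])
E
```

```text
scene mask 0.75 377 354.9681697612732 252.77453580901857 [344.384 240.288 365.184 275.088]
side mask 0.65 1462 320.593707250342 190.27291381668945 [303.424 158.496 338.176 215.28 ]
shift,cross [0.168 0.211]
sceneknob0.58 [356.672 249.984] [-1.625  0.252]
scenestick0.76 [351.872 260.592] [ 3.777 -0.615]
sideknob0.57 [260.672 224.496] [-1.271 -0.551]
sidestick0.57 [260.8  242.88] [1.909 0.437]
[0.615 0.039 0.141] [ 0.694 -0.214 -0.774]
```

>>> arm_command --dr '[[0, 0, 0], [0, 0, 0], [0, 0, 0], [0, 0, 0], [0, 0, 0], [0, 0, 0], [0, 0, 0], [0, 0, 0], [0, 0, 0], [0, 0, 0]]' --xyz '[[0, 0, 0.3], [0, 0, 0.6], [0, 0, 0.9], [0, 0, 1.1], [0, 0, 1.2], [0, 0, 1.3], [0, 0, 1.4], [0, 0, 1.5], [0, 0, 1.6], [0, 0, 1.6]]' --fingers '[0, 0, 0, 0, 0, 0, 0, 0, 0, 0]'

```text
clock: 15.05
tcp_pos: [0.6314, 0.0393, 0.1408]
ee_rot: [[0.0, -0.042, 0.999], [-0.0, 0.999, 0.042], [-1.0, -0.0, 0.0]]
contact_force: [-1.8, -0.7, -0.8]
finger_gap: -0.0002
```

```bash
python3 - <<'E'
from lever import *
np.set_printoptions(precision=3,suppress=True)
measure(); print(env.sense()["tcp_pos"],env.sense()["contact_force"])
E
```

```text
scene mask 0.78 323 359.86996904024767 258.08359133126936 [351.616 246.384 367.808 275.808]
side mask 0.91 441 252.5668934240363 235.57369614512473 [237.12  217.584 264.512 260.304]
shift,cross [0.309 0.213]
sceneknob0.66 [361.088 253.488] [-0.585  4.043]
scenestick0.74 [358.4  265.92] [ 1.094 -0.741]
sideknob0.85 [249.088 221.808] [0.224 1.046]
sidestick0.94 [254.208 240.816] [1.264 1.583]
[0.631 0.039 0.141] [-1.049 -0.326 -0.985]
```

>>> arm_command --dr '[[0, 0, 0], [0, 0, 0], [0, 0, 0], [0, 0, 0], [0, 0, 0], [0, 0, 0], [0, 0, 0], [0, 0, 0], [0, 0, 0], [0, 0, 0]]' --xyz '[[0, 0, 0.05], [0, 0, 0.05], [0, 0, 0.1], [0, 0, 0.1], [0, 0, 0.15], [0, 0, 0.15], [0, 0, 0.2], [0, 0, 0.2], [0, 0, 0.2], [0, 0, 0.2]]' --fingers '[0, 0, 0, 0, 0, 0, 0, 0, 0, 0]'

```text
clock: 16.45
tcp_pos: [0.6331, 0.0394, 0.1407]
ee_rot: [[-0.0, -0.042, 0.999], [0.0, 0.999, 0.042], [-1.0, 0.0, -0.0]]
contact_force: [-2.0, -0.2, 0.0]
finger_gap: 0.0
```

Only 2 N so far, so it isn't at the stop yet. I'll push 2 mm more.

>>> arm_command --dr '[[0, 0, 0], [0, 0, 0], [0, 0, 0], [0, 0, 0], [0, 0, 0], [0, 0, 0], [0, 0, 0], [0, 0, 0], [0, 0, 0], [0, 0, 0]]' --xyz '[[0, 0, 0.05], [0, 0, 0.05], [0, 0, 0.1], [0, 0, 0.1], [0, 0, 0.15], [0, 0, 0.15], [0, 0, 0.2], [0, 0, 0.2], [0, 0, 0.2], [0, 0, 0.2]]' --fingers '[0, 0, 0, 0, 0, 0, 0, 0, 0, 0]'

```text
clock: 17.45
tcp_pos: [0.6351, 0.0395, 0.1407]
ee_rot: [[-0.0, -0.042, 0.999], [-0.0, 0.999, 0.042], [-1.0, -0.0, -0.0]]
contact_force: [-2.5, -0.7, -0.5]
finger_gap: -0.0
```

```bash
python3 - <<'E'
from lever import *
np.set_printoptions(precision=3,suppress=True)
measure(); print(env.sense()["tcp_pos"],env.sense()["contact_force"])
E
```

```text
scene mask 0.84 317 361.1261829652997 260.05362776025237 [352.384 247.776 372.096 275.616]
side mask 0.94 494 249.82793522267207 233.77732793522267 [234.496 216.    262.72  261.696]
shift,cross [0.306 0.213]
sceneknob0.87 [360.192 256.704] [0.197 0.664]
scenestick0.76 [357.888 265.488] [ 1.526 -0.425]
sideknob0.66 [247.68  222.096] [1.837 0.768]
sidestick0.88 [256.32  244.176] [-0.7   -1.767]
[0.635 0.039 0.141] [-2.565  0.448 -0.769]
```

>>> arm_command --dr '[[0, 0, 0], [0, 0, 0], [0, 0, 0], [0, 0, 0], [0, 0, 0], [0, 0, 0], [0, 0, 0], [0, 0, 0], [0, 0, 0], [0, 0, 0]]' --xyz '[[0, 0, 0.05], [0, 0, 0.05], [0, 0, 0.1], [0, 0, 0.1], [0, 0, 0.1], [0, 0, 0.15], [0, 0, 0.15], [0, 0, 0.15], [0, 0, 0.15], [0, 0, 0.15]]' --fingers '[0, 0, 0, 0, 0, 0, 0, 0, 0, 0]'

```text
clock: 18.85
tcp_pos: [0.6362, 0.0396, 0.1405]
ee_rot: [[-0.001, -0.042, 0.999], [0.0, 0.999, 0.042], [-1.0, 0.0, -0.001]]
contact_force: [-4.4, -1.2, -0.4]
finger_gap: -0.0002
```

The force is rising to 4.4 N and the TCP is starting to lag, so the lever is at its stop. I'll back straight off and rise.

>>> arm_command --dr '[[0, 0, 0], [0, 0, 0], [0, 0, 0], [0, 0, 0], [0, 0, 0], [0, 0, 0], [0, 0, 0], [0, 0, 0], [0, 0, 0], [0, 0, 0]]' --xyz '[[0, 0, -1], [0, 0, -3], [0, 0, -5], [0, 0, -7], [-2, 0, -7.5], [-5, 0, -7.5], [-9, 0, -7.5], [-12, 0, -7.5], [-12, 0, -7.5], [-12, 0, -7.5]]' --fingers '[0, 0, 0, 0, 0, 0, 0, 0, 0, 0]'

```text
clock: 19.85
tcp_pos: [0.5636, 0.0363, 0.2621]
ee_rot: [[0.005, -0.042, 0.999], [-0.0, 0.999, 0.042], [-1.0, -0.0, 0.005]]
contact_force: [-0.3, 0.3, -0.4]
finger_gap: -0.0001
```

```bash
python3 - <<'E'
from lever import *
np.set_printoptions(precision=3,suppress=True)
measure(); print(env.sense()["tcp_pos"],env.sense()["contact_force"],env.sense()["joint_velocities"])
p=optics.read_camera("side")
cv2.imwrite("pics/s6.png",cv2.resize(p["pixels"][150:360,150:430,::-1],(800,600),interpolation=2))
E
```

```text
scene mask 0.71 719 410.40333796940195 216.9972183588317 [397.504 203.424 426.304 233.424]
side mask 0.93 799 249.49436795994993 227.65206508135168 [235.2   203.52  263.232 261.216]
shift,cross [0.336 0.235]
sceneknob0.52 [360.576 259.008] [-0.377  0.723]
scenestick0.70 [357.504 267.888] [ 1.775 -1.149]
sideknob0.94 [248.384 220.992] [0.097 0.887]
sidestick0.62 [254.528 244.992] [ 0.328 -3.359]
[0.561 0.036 0.26 ] [-0.349 -0.659  0.011] [ 0.    -0.004  0.003  0.002  0.001  0.001]
```

View pics/s6.png

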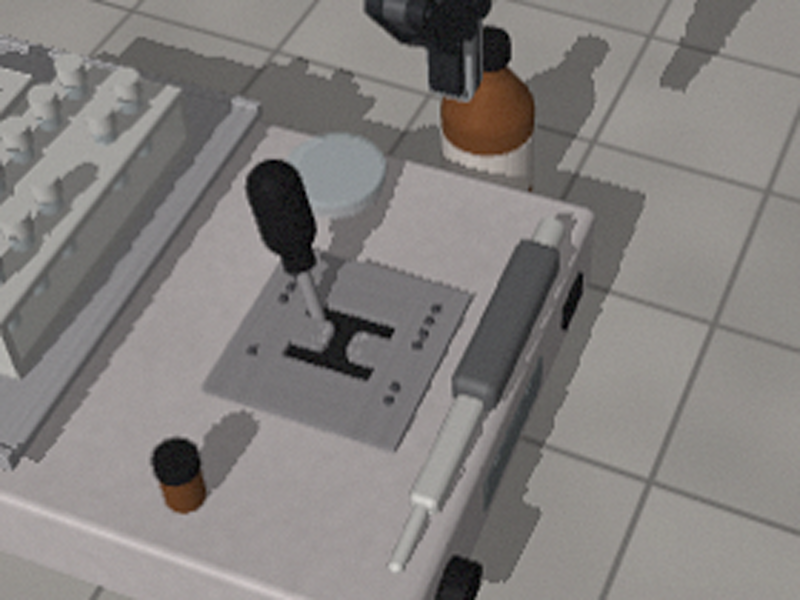

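The lever leans into the slot with three pips, its foot at the forward end of the right leg at crop (325,330). It measures shift about 0.336 and cross about 0.235. The hand is clear above, and the vial, dish and pipette look undisturbed.

```bash
python3 -c "
from cell import job; print(job.sign_off())"
```

```text
the job is handed in; nothing more can be done
None
```

The lever is in the third slot by my last checks, and the job is handed in at about 20 s on the robot's clock. The sign-off reports no verdict.

**What I did:** The lever already stood near the middle of the left-hand leg (shift about -0.03 rad), so I pushed it straight across with closed fingers. I then turned the hand 90°, went behind the knob and pushed it forward to the stop. The highest force I read was about 4.4 N, but I read it only at the end of each move.

**Last checks:**
- **Lever:** shift is about 0.336 rad (stop 0.332) and cross about 0.235 rad (needs more than 0.19). The side picture shows it leaning into the slot with three pips.
- **Hand:** it stands clear, with the TCP at 0.26 m, about zero contact force and the arm at rest.
- **Bystanders:** the vial, dish, pipette and bottle look undisturbed. The cup and jar were outside that last picture, and I did not measure any of them again.

**Disagreements:** during the forward push the cross estimates scattered between 0.19 and 0.24 rad, the lowest while the lever was untouched. In two measurements the network's scene-camera knob result landed on the hand instead. I relied on the other camera's readings there.

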